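# Open the safety-capped stain bottle over a wooden ball laid in its pot

### The arm

A 6-joint arm with a two-finger parallel gripper is mounted at the origin on a cart in front of the work surface, level with it; the furniture and walls round the work are solid. World frame = base frame: x ahead of the robot, y to its left, z up, the work surface at z = 0. Lengths are in mm, angles in rad, forces in N, time in s.
With the tool pointing down it reaches from about 300 to 875 mm from the base axis. Payload 4.2 kg.
Tool frame: the origin (TCP) lies at the very end of the fingers, on their centre line; the grasp point (between the pads) lies 19 mm behind it; z points along the fingers, y is the direction in which the jaws open and shut (so a half turn about z gives the same grasp; the last joint's range is limited). The gripper opens to 85 mm and grips with 20 to 120 N. Pads are 22 mm wide; open, the fingers measure 114 mm over their backs; the gripper's body (76 mm by 85 mm) begins 54 mm behind the grasp point. The pads swing forward as they close: fully open they stand 13 mm farther back than shut.
Start: joints at [1.232, 0.32, 1.565, -0, 1.257, -0.02], TCP at [180.223, 546.041, 231.338] pointing down, gripper open.
Joint ranges: [-3.11, 3.11], [-0.84, 2.01], [0.21, 2.61], [-1.34, 4.49], [0.05, 2.63], [-2.56, 2.56]. Speed limits (rad/s): [2.57, 2.57, 3.14, 3.14, 3.14, 3.14].

### API

Orientations are given as a 3x3 rotation matrix whose columns are the frame's x, y, z axes.
In Python, from cell import * gives the robot as it stands.
- The arm moves only by the tool send_rows, never from a script. Its argument "series" is a list of rows, each a list of 3 entries, a list of its own where there are three numbers: the shift along the tool's x, y, z in mm, then the turn, a rotation vector about the tool's x, y, z in rad, then the gripper's target within -1 to 1 (shut at 1, half-way at 0, fully open at -1). In form: [[[tx, ty, tz], [ax, ay, az], fingers], ...]. A call has 1 to 8 rows; each row shifts and turns the commanded pose from where the row before left it, along the tool's axes as they then stand; what a row does not reach is not made up. A row lasts 1/10 s, in which the tool goes at most 50 mm and 8.59 degrees, less where a joint would pass 70% of its speed; a pose out of reach is approached as far as the arm can. A call with a gripper value outside its range is refused whole. The fingers move at their own pace and stop on an object; the grip force is fixed at half the most. Time passes only in rows, so rows that do not move let the fingers close. It gives the time, the measured TCP pose, the force and the opening at its end, in the units of the state.
- sense(): the state, without advancing time (a new reading comes with each control period).
- snapshot(name): name is "side" or "top" or "wrist"; returns a dict with "image" (400x640x3 uint8, red, green, blue), "fx", "fy", "cx", "cy" (pixels), "k1" (the pictures are not rectified: a ray, as slopes to the right and down, at radius r is drawn at 1 + k1 r^2 times it, then the intrinsics apply), "view" (4x4, takes a point from world to camera coordinates); the wrist camera has in their place "T_tool_cam" (4x4, takes a point from camera to tool coordinates, whose origin is the TCP and whose axes are the flange's). Camera axes: x right, y down, z forward; pixel columns grow to the right and rows downward; lengths in mm; the calibration is good to about 2 mm. A picture is of the moment at which its call begins: read the wrist's pose just before it. There is no depth.
- job_done(): hands the job in, once; it reports no verdict.
The state is a dict: "t": time; "joints": joint angles; "qvel": joint speeds; "effort": joint torques, N m; "tcp_pos": TCP position; "tcp_rot": TCP orientation; "contact_force": force on the tool from outside, world axes, zero at the start; "wrist_torque": the same for the moment, N m; "opening": finger opening in mm.
Only numpy, scipy, OpenCV 4.12 (cv2) and the standard library are available. Lean on these libraries where they do the work, as an engineer would, in place of code of your own. Each camera call takes 0.05 s, during which the arm holds its last target.

### The job

Get the wooden ball ready for staining: lower it gently into the white pot and let go of it there. Then open the stain bottle: push its white safety cap down against the spring, twist it anticlockwise while it is down until it is free, and lift it off. The job ends while you are still holding the cap, level and at rest, straight above the open bottle with roughly 8 cm of air between them; do not put it down, leave the ball in the upright pot and do not shift the two loose thread spools near the work.

Things in the scene. Friction and masses are not known exactly. Their poses are not given: they have to be found in the camera images.
- wood_ball: loose pale turned-wood ball, 40 mm diameter, 30 g, with a small flat foot (16 mm) on which it stands without rolling; origin at the centre of the foot, z up
- ball_center (a point): centre of the wooden ball, 18.3 mm above its foot; grip the ball here across its 40 mm
- stain_pot: loose white ceramic pot, round, straight and open, without handles, 110 mm outside, 102 mm inside, 60 mm high, inner floor 5 mm above its underside, 450 g; origin at the centre of its underside, z up
- stain_bottle: amber bottle with a blank paper label, 66 mm diameter, in a dark round stand (88 mm) fixed to the worktop: it cannot turn or shift. Origin on the bottle's axis at the worktop, z up, x fixed to the bottle. Flat shoulder 80 mm, mouth 97 mm above the worktop; neck 35 mm wide with three lugs reaching to 48 mm
- bottle_mouth (a point): centre of the bottle's mouth, on the axis, 97 mm above the worktop
- safety_cap: loose white push-and-turn cap, 40 g, 44 mm high, locked on the bottle at the start with its x axis (red line on its top) along the bottle's x. Round skirt 60 mm wide, 20 mm high; above it a round ribbed knob 40 mm wide, 24 mm high: grip the knob from above, any direction. Origin at the centre of its open underside, z up, 87 mm above the worktop while locked
- cap_ledge (a point): point on the cap's axis, 20 mm above its origin, level with the flat ledge round the foot of the knob (10 mm wide); fingertips that grip the knob may rest on this ledge and press it down
- neck_lugs (a point): point on the bottle's axis at its locking lugs, 93 mm up. A cap pressed down 4 mm or more (5 to 6 is good; at 7 the skirt meets the shoulder) passes below the locking tooth and then turns anticlockwise seen from above, never clockwise. From about 35 to 83 degrees past locked it is free and lifts straight up (60 is best; a stop comes near 85)
- pour_insert (a joint): sprung white pour insert in the bottle's mouth, 18 mm wide, that pushes the cap up: metres pressed down from where it stands under the locked cap (0 at the start, 0.007 with the cap fully down, -0.003 with the cap off). The spring pushes with 4.2 N at 0, 7 N at 0.004 and 9.1 N at 0.007
- spool_rust: loose wooden spool with rust thread, 50x54x36 mm, a bystander; origin under its centre
- spool_navy: loose wooden spool with navy thread, 48x49x32 mm, a bystander; origin under its centre
There are look-alikes about, which are no part of the job. What is shaped like the safety_cap but pink or yellow is not meant.

How it is judged:
By the outcome, as a careful person would: the job done as asked, in the order asked, and still so for the second after the job is handed in, while the arm keeps its last pose, push and grip.
It also fails if it takes over 58 s, if anything falls off the work surface, if the arm or the gripper's body presses on something with over 40 N, if the wrist force passes 120 N, or if a joint passes its speed limit or range.

## Working session

There is one attempt and no reset: what is moved stays moved. The work goes in short steps, Python scripts to look and compute and a tool call to move; the robot and the scene stay as the last step left them, time stands still between calls to the robot, and variables do not carry over. Pictures are saved under pics/ and viewed, and the job is handed in when it is done.

Besides the shell and the picture viewer there is one more tool, called after "Call:" as name([rows], argument=value, ...), one row to a line, values as JSON. send_rows: Moves the arm, as the interface text tells. Its arguments: {"type":"object","properties":{"series":{"type":"array"}},"required":["series"]}

```bash
mkdir -p pics; python3 - <<'E'
from cell import *
import cv2,pickle
s=sense()
for k in s: print(k,s[k])
for n in ["side","top","wrist"]:
    d=snapshot(n); cv2.imwrite(f"pics/{n}0.png",d["image"][:,:,::-1])
    pickle.dump((s,d),open(f"{n}0.pkl","wb"))
    print(n,{k:v for k,v in d.items() if k!="image"})
E
```

```text
t 0.0
joints [ 1.23199708e+00  3.20303688e-01  1.56572594e+00  1.36340311e-05
  1.25737667e+00 -2.00216201e-02]
qvel [-0.00010569  0.00083356 -0.00123574  0.00173414 -0.00093697  0.00039364]
effort [-1.48852756e-03 -4.15514910e+01 -2.34159869e+01 -1.17741415e-04
  8.14005471e-03  4.64054608e-07]
tcp_pos [180.05204827 545.56453596 230.45727382]
tcp_rot [[-9.49617889e-01  3.13409454e-01 -6.15004874e-04]
 [ 3.13410054e-01  9.49616358e-01 -1.70623277e-03]
 [ 4.92692065e-05 -1.81301788e-03 -9.99998355e-01]]
contact_force [-0.02435111  0.05564445 -0.68866451]
wrist_torque [ 0.01802093 -0.02341873  0.03854919]
opening 85.34498559048694
side {'fx': 421.9762473883855, 'fy': 421.9762473883855, 'cx': 323.00501088616124, 'cy': 198.39295092337204, 'k1': -0.03238782405224438, 'view': array([[ 8.65701796e-01, -5.00335509e-01, -1.49926601e-02,
        -4.07084734e+02],
       [-3.54104232e-01, -5.90966738e-01, -7.24823087e-01,
         3.38771247e+02],
       [ 3.53794564e-01,  6.32789612e-01, -6.88771887e-01,
         7.61348328e+02],
       [ 0.00000000e+00,  0.00000000e+00,  0.00000000e+00,
     
[... 303 characters left out ...]
26e-01,
         5.83047561e+02],
       [ 1.49185430e-01, -5.69235274e-03, -9.88792852e-01,
         1.23459009e+03],
       [ 0.00000000e+00,  0.00000000e+00,  0.00000000e+00,
         1.00000000e+00]])}
wrist {'fx': 340.63912410318693, 'fy': 340.63912410318693, 'cx': 318.3524633821977, 'cy': 205.84844912563517, 'k1': -0.016114513096720465, 'T_tool_cam': array([[ 2.38308214e-04, -9.58235119e-01, -2.85981468e-01,
         7.38931946e+01],
       [ 9.99999560e-01, -3.11164334e-05,  9.37560641e-04,
         3.54430205e-01],
       [-9.07302256e-04, -2.85981565e-01,  9.58234690e-01,
        -1.42412098e+02],
       [ 0.00000000e+00,  0.00000000e+00,  0.00000000e+00,
         1.00000000e+00]])}
```

View pics/side0.png

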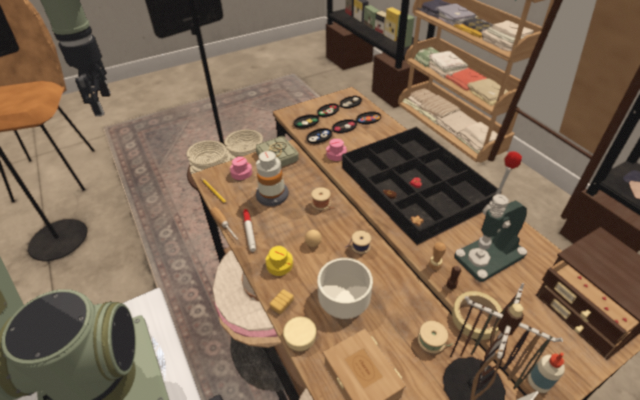

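View pics/top0.png

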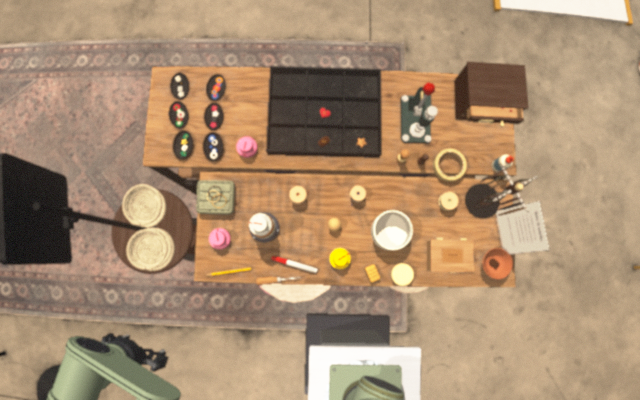

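View pics/wrist0.png

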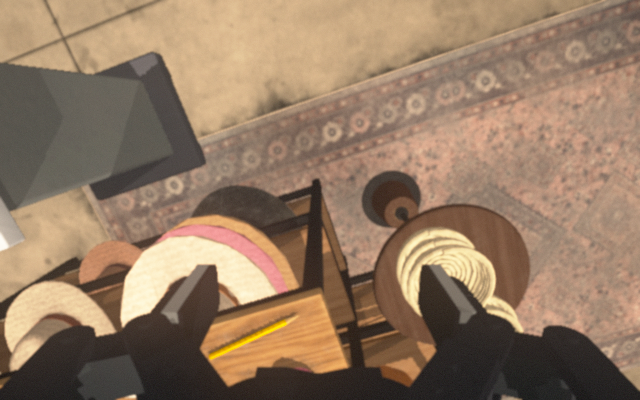

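```bash
cat > h.py <<'E'
import numpy as np,cv2,pickle
def ray(d,u,v,tcp=None):
    K=np.array([[d['fx'],0,d['cx']],[0,d['fy'],d['cy']],[0,0,1]])
    a=np.array([(u-d['cx'])/d['fx'],(v-d['cy'])/d['fy']])
    p=a.copy()
    for _ in range(30): p=a/(1+d['k1']*(p@p))
    dc=np.array([p[0],p[1],1.])
    if 'view' in d: T=np.linalg.inv(d['view'])
    else:
        W=np.eye(4);W[:3,:3]=tcp[1];W[:3,3]=tcp[0];T=W@d['T_tool_cam']
    return T[:3,3],T[:3,:3]@dc
def atz(d,u,v,z,tcp=None):
    o,r=ray(d,u,v,tcp); return o+r*(z-o[2])/r[2]
def tri(*rays):
    A=np.zeros((3,3));b=np.zeros(3)
    for o,r in rays:
        r=r/np.linalg.norm(r);P=np.eye(3)-np.outer(r,r);A+=P;b+=P@o
    x=np.linalg.solve(A,b); return x,[float(np.linalg.norm((np.eye(3)-np.outer(r,r)/(r@r))@(x-o))) for o,r in rays]
def proj(d,p,tcp=None):
    if 'view' in d: V=d['view']
    else:
        W=np.eye(4);W[:3,:3]=tcp[1];W[:3,3]=tcp[0];V=np.linalg.inv(W@d['T_tool_cam'])
    c=V[:3,:3]@np.asarray(p,float)+V[:3,3];q=c[:2]/c[2];q=q*(1+d['k1']*(q@q))
    return np.array([d['cx']+d['fx']*q[0],d['cy']+d['fy']*q[1]])
def crop(d,name,x0,y0,w,h,k):
    im=d['image'][y0:y0+h,x0:x0+w,::-1];im=cv2.resize(im,None,fx=k,fy=k,interpolation=cv2.INTER_CUBIC)
    im=im.copy()
    for i in range(0,w,10): cv2.putText(im,str(x0+i),(i*k,8),0,.3,(0,0,255),1);cv2.line(im,(i*k,10),(i*k,14),(0,0,255),1)
    for i in range(10,h,10): cv2.putText(im,str(y0+i),(0,i*k+3),0,.3,(0,0,255),1)
    cv2.imwrite(f'pics/{name}.png',im)
E
python3 - <<'E'
from h import *
d=pickle.load(open('top0.pkl','rb'))[1];e=pickle.load(open('side0.pkl','rb'))[1]
crop(d,'topc',190,175,230,100,3); crop(d,'topcap',200,180,120,85,6)
crop(e,'sidec',220,140,160,125,5)
E
```

```text
(no output)
```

View pics/topc.png

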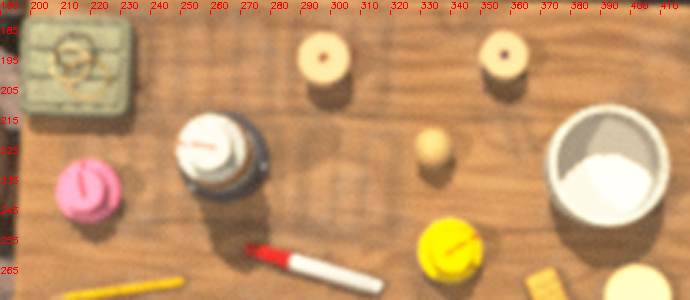

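View pics/topcap.png

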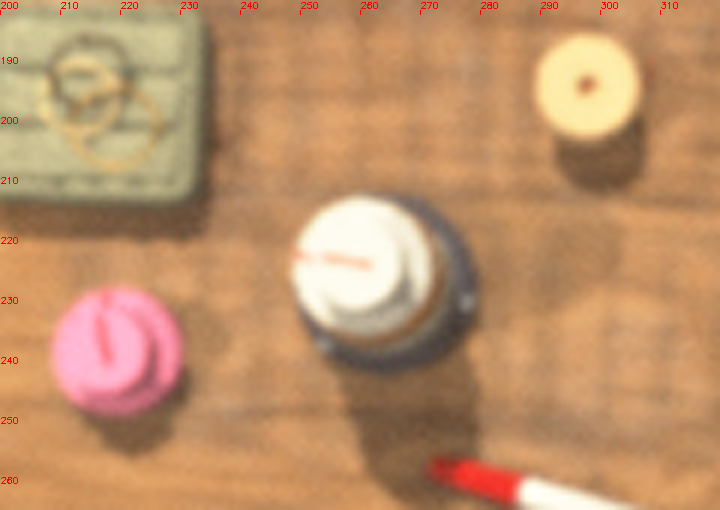

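View pics/sidec.png

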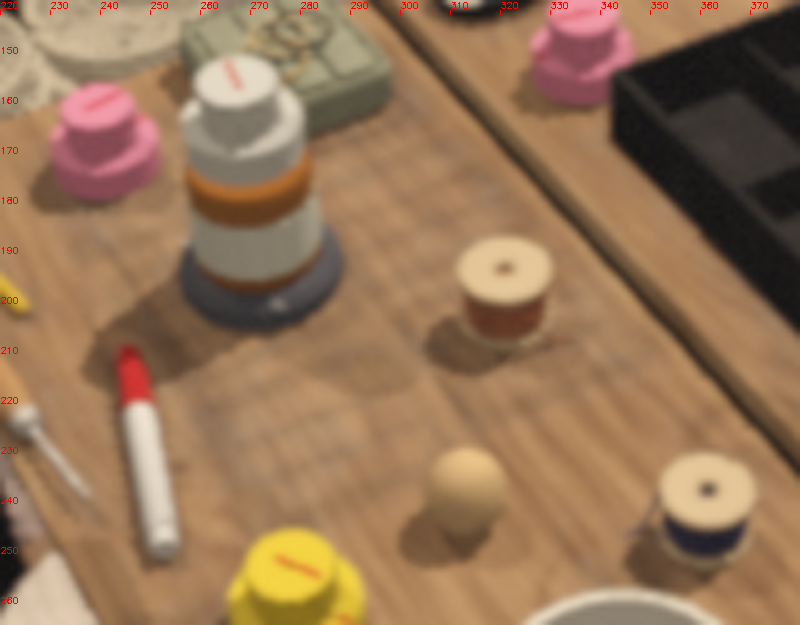

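```bash
python3 - <<'E'
from h import *
d=pickle.load(open('top0.pkl','rb'))[1];e=pickle.load(open('side0.pkl','rb'))[1]
np.set_printoptions(precision=1,suppress=True)
print('ball',tri(ray(d,334,224.3),ray(e,313.5,238.2)),atz(d,334,224.3,18),atz(e,313.5,238.2,18))
print('cap',tri(ray(d,259,223.5),ray(e,267,156.7)),atz(d,259,223.5,131),atz(e,267,156.7,131))
print('stand base',atz(d,264.5,227,10),'rust',atz(d,298,194,36),atz(e,320.7,193.8,36),'navy',atz(d,358,193.4,32),atz(e,361.5,237.5,32))
for p in [(373,230),(412.5,230),(392.5,210.5),(392.5,250)]: print('pot',atz(d,*p,60))
print('yellow top',atz(d,339.5,256,44), 'pink',atz(d,218,236,44))
a=atz(d,261,224,131);b=atz(d,250,222.5,131);print('red line dir',np.degrees(np.arctan2(*(b-a)[[1,0]])))
E
```

```text
ball (array([499.6,  96.1,  16.2]), [0.7052208467172562, 0.7052208467173026]) [498.7  96.4  18. ] [499.5  94.5  18. ]
cap (array([486.4, 298.8, 127.4]), [0.07898024216704701, 0.07898024216698597]) [486.2 298.3 131. ] [484.7 294.3 131. ]
stand base [486.5 296.6  10. ] rust [581.4 201.8  36. ] [580.3 201.1  36. ] navy [588.1  29.7  32. ] [589.5  29.1  32. ]
pot [481.8 -10.5  60. ]
pot [ 484.1 -121.7   60. ]
pot [537.7 -65.1  60. ]
pot [427.4 -65.4  60. ]
yellow top [408.1  80.6  44. ] pink [454.9 423.4  44. ]
red line dir 83.8068516979706
```

Call:
send_rows([
  [[-28, -20.5, 3], [0, 0, 0], -1],
  [[-28, -20.5, 3], [0, 0, 0], -1],
  [[-28, -20.5, 3], [0, 0, 0], -1],
  [[-28, -20.5, 3], [0, 0, 0], -1],
  [[-28, -20.5, 3], [0, 0, 0], -1],
  [[-28, -20.5, 3], [0, 0, 0], -1],
  [[-28, -20.5, 3], [0, 0, 0], -1],
  [[-28, -20.5, 3], [0, 0, 0], -1],
])

```text
t: 0.95
tcp_pos: [342.0, 318.8, 207.1]
tcp_rot: [[-0.95, 0.313, -0.0], [0.313, 0.95, -0.0], [0.0, -0.0, -1.0]]
contact_force: [0.8, 0.5, -0.3]
opening: 85.7
```

Call:
send_rows([
  [[-28, -20.5, 5], [0, 0, 0], -1],
  [[-28, -20.5, 5], [0, 0, 0], -1],
  [[-28, -20.5, 5], [0, 0, 0], -1],
  [[-28, -20.5, 5], [0, 0, 0], -1],
  [[-28, -20.5, 5], [0, 0, 0], -1],
  [[-28, -20.5, 5], [0, 0, 0], -1],
  [[-28, -20.5, 5], [0, 0, 0], -1],
  [[0, 0, 5], [0, 0, 0], -1],
])

```text
t: 1.75
tcp_pos: [484.7, 119.7, 166.9]
tcp_rot: [[-0.948, 0.317, 0.001], [0.317, 0.948, -0.001], [-0.001, -0.0, -1.0]]
contact_force: [-1.4, 1.0, -0.3]
opening: 85.2
```

```bash
cat > look.py <<'E'
from cell import *
from h import *
import sys
np.set_printoptions(precision=2,suppress=True)
def look(name,cam='wrist'):
    s=sense();d=snapshot(cam);pickle.dump((s,d),open(name+'.pkl','wb'))
    cv2.imwrite(f'pics/{name}.png',d['image'][:,:,::-1])
    print(s['t'],s['tcp_pos'],s['tcp_rot'].round(4).tolist(),s['joints'],'F',s['contact_force'],s['opening'])
    return s,d
if __name__=='__main__': look(*sys.argv[1:])
E
python3 look.py w1
```

```text
1.75 [484.73 119.71 166.91] [[-0.9483, 0.3173, 0.0012], [0.3173, 0.9483, -0.0008], [-0.0014, -0.0004, -1.0]] [ 0.22  0.25  1.83 -0.    1.05 -1.03] F [-1.41  1.01 -0.25] 85.24328300857698
```

View pics/w1.png

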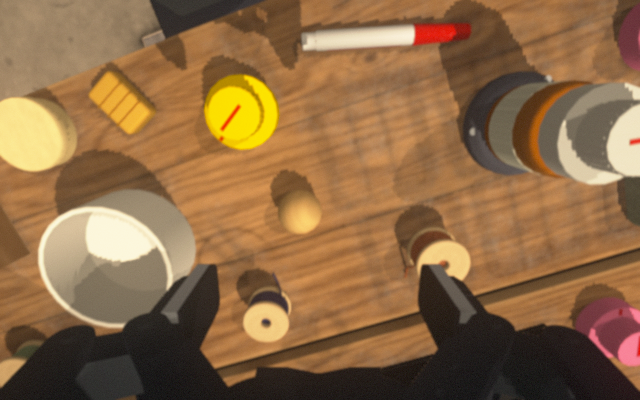

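```bash
python3 - <<'E'
from h import *
np.set_printoptions(precision=1,suppress=True)
s,d=pickle.load(open('w1.pkl','rb'));T=(s['tcp_pos'],s['tcp_rot'])
c=atz(d,299,212,18.3,T);print('ball',c,'delta tool',T[1].T@(c-T[0]))
for p in [(39,255),(171,270),(75,210),(128,325)]: print('pot',atz(d,*p,60,T))
print('cap',atz(d,635,140,131,T),'rust',atz(d,444,261,36,T),'navy',atz(d,266,322,32,T))
E
```

```text
ball [497.4  97.8  18.3] delta tool [-18.7 -16.7 148.6]
pot [ 453.3 -107.1   60. ]
pot [499.2 -10.8  60. ]
pot [429.1 -59.4  60. ]
pot [535.1 -69.1  60. ]
cap [483.8 295.5 131. ] rust [575.8 206.8  36. ] navy [586.9  33.8  32. ]
```

Call:
send_rows([
  [[-7, -6, 10], [0, 0, 0], -1],
  [[-7, -6, 20], [0, 0, 0], -1],
  [[-6, -5, 20], [0, 0, 0], -1],
  [[0, 0, 20], [0, 0, 0], -1],
  [[0, 0, 20], [0, 0, 0], -1],
  [[0, 0, 10], [0, 0, 0], -1],
  [[0, 0, 5], [0, 0, 0], -1],
  [[0, 0, 0], [0, 0, 0], -1],
])

```text
t: 2.6
tcp_pos: [496.1, 100.3, 62.0]
tcp_rot: [[-0.95, 0.313, -0.001], [0.313, 0.95, -0.0], [0.001, -0.0, -1.0]]
contact_force: [-0.5, 0.8, 0.6]
opening: 85.2
```

```bash
python3 look.py w2
```

```text
2.6 [496.08 100.31  62.02] [[-0.9499, 0.3127, -0.0007], [0.3127, 0.9499, -0.0], [0.0006, -0.0003, -1.0]] [ 0.18  0.39  1.95  0.    0.8  -1.08] F [-0.49  0.8   0.62] 85.16295964786336
```

View pics/w2.png

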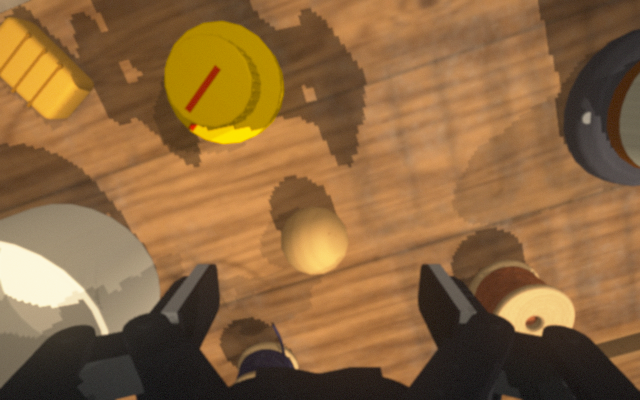

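```bash
python3 - <<'E'
from h import *
np.set_printoptions(precision=1,suppress=True)
s,d=pickle.load(open('w2.pkl','rb'));T=(s['tcp_pos'],s['tcp_rot'])
c=atz(d,314.5,240,18.3,T);print('ball',c,'delta tool',T[1].T@(c-T[0]))
E
```

```text
ball [498.   97.9  18.3] delta tool [-2.6 -1.7 43.7]
```

Call:
send_rows([
  [[-2.6, -1.7, 10], [0, 0, 0], -1],
  [[0, 0, 15], [0, 0, 0], -1],
  [[0, 0, 15], [0, 0, 0], -1],
  [[0, 0, 12], [0, 0, 0], -1],
  [[0, 0, 6], [0, 0, 0], -1],
  [[0, 0, 0], [0, 0, 0], -1],
  [[0, 0, 0], [0, 0, 0], -1],
])

```text
t: 3.35
tcp_pos: [498.7, 97.6, 4.6]
tcp_rot: [[-0.95, 0.313, 0.001], [0.313, 0.95, 0.0], [-0.001, 0.0, -1.0]]
contact_force: [-0.2, 0.1, 0.2]
opening: 85.5
```

Call:
send_rows([
  [[0, 0, 0], [0, 0, 0], -0.3],
  [[0, 0, 0], [0, 0, 0], -0.2],
  [[0, 0, 0], [0, 0, 0], 0],
  [[0, 0, 0], [0, 0, 0], 0.1],
  [[0, 0, 0], [0, 0, 0], 0.2],
  [[0, 0, 0], [0, 0, 0], 0.3],
  [[0, 0, 0], [0, 0, 0], 0.3],
  [[0, 0, 0], [0, 0, 0], 0.3],
])

```text
t: 4.15
tcp_pos: [498.5, 97.6, 5.0]
tcp_rot: [[-0.95, 0.313, 0.001], [0.313, 0.95, 0.0], [-0.001, 0.0, -1.0]]
contact_force: [-0.3, -0.2, 5.7]
opening: 36.8
```

```bash
python3 look.py w3
```

```text
4.15 [498.54  97.59   5.02] [[-0.9496, 0.3134, 0.0008], [0.3134, 0.9496, 0.0002], [-0.0007, 0.0004, -1.0]] [ 0.17  0.47  2.    0.    0.66 -1.08] F [-0.29 -0.2   5.73] 36.769881233381305
```

View pics/w3.png

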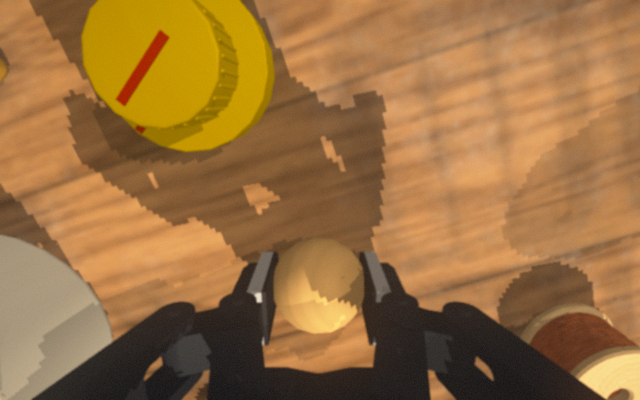

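Call:
send_rows([
  [[0, 0, 0], [0, 0, 0], -0.2],
  [[0, 0, 0], [0, 0, 0], -0.2],
  [[0, 0, 3], [0, 0, 0], -0.2],
  [[0, 0, 1], [0, 0, 0], -0.2],
  [[0, 0, 0], [0, 0, 0], -0.2],
])

```text
t: 4.7
tcp_pos: [498.0, 97.5, -0.1]
tcp_rot: [[-0.95, 0.313, -0.001], [0.313, 0.95, -0.0], [0.001, -0.0, -1.0]]
contact_force: [-0.0, -0.8, 0.1]
opening: 51.3
```

Call:
send_rows([
  [[0, 0, 0], [0, 0, 0], 0],
  [[0, 0, 0], [0, 0, 0], 0.1],
  [[0, 0, 0], [0, 0, 0], 0.2],
  [[0, 0, 0], [0, 0, 0], 0.3],
  [[0, 0, 0], [0, 0, 0], 0.3],
  [[0, 0, 0], [0, 0, 0], 0.3],
])

```text
t: 5.3
tcp_pos: [498.3, 97.5, 0.6]
tcp_rot: [[-0.95, 0.313, 0.0], [0.313, 0.95, 0.0], [-0.0, 0.0, -1.0]]
contact_force: [-1.2, -0.4, 5.1]
opening: 37.0
```

Call:
send_rows([
  [[0, 0, 0], [0, 0, 0], 0.5],
  [[0, 0, -2], [0, 0, 0], 0.5],
  [[0, 0, -6], [0, 0, 0], 0.5],
  [[0, 0, -8], [0, 0, 0], 0.5],
  [[0, 0, -8], [0, 0, 0], 0.5],
  [[0, 0, -6], [0, 0, 0], 0.5],
  [[0, 0, 0], [0, 0, 0], 0.5],
])

```text
t: 6.0
tcp_pos: [499.1, 97.7, 31.5]
tcp_rot: [[-0.95, 0.313, 0.002], [0.313, 0.95, 0.001], [-0.002, 0.001, -1.0]]
contact_force: [0.7, 0.7, -0.4]
opening: 36.9
```

```bash
python3 look.py w4; python3 look.py s4 side
```

```text
6.0 [499.09  97.73  31.48] [[-0.9496, 0.3134, 0.0025], [0.3134, 0.9496, 0.0005], [-0.0022, 0.0013, -1.0]] [ 0.17  0.43  1.98  0.    0.73 -1.08] F [ 0.71  0.7  -0.41] 36.91152797341385
6.05 [498.67  97.65  30.95] [[-0.9496, 0.3134, 0.0014], [0.3134, 0.9496, 0.0003], [-0.0013, 0.0008, -1.0]] [ 0.17  0.43  1.98  0.    0.73 -1.08] F [ 0.77  0.56 -0.59] 36.635502828141256
```

View pics/w4.png

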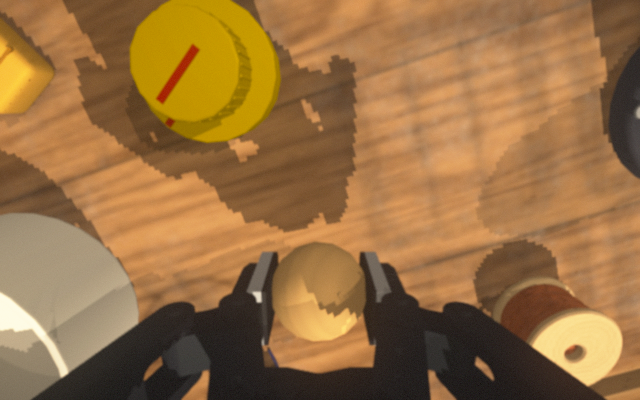

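View pics/s4.png

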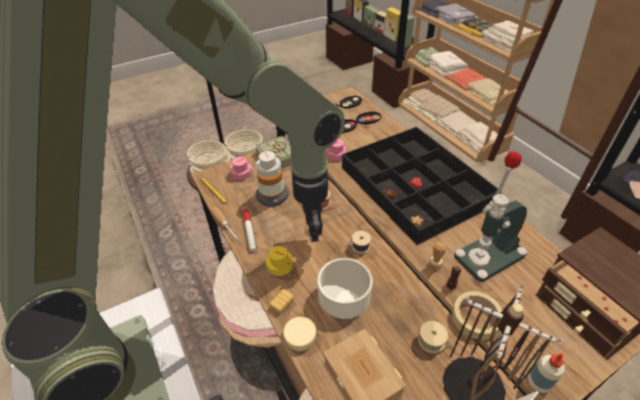

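Call:
send_rows([
  [[0, 0, -15], [0, 0, 0], 0.5],
  [[0, 0, -25], [0, 0, 0], 0.5],
  [[0, 0, -25], [0, 0, 0], 0.5],
  [[-2, -10, -10], [0, 0, 0], 0.5],
  [[-6, -25, 0], [0, 0, 0], 0.5],
  [[-7, -30, 0], [0, 0, 0], 0.5],
  [[-7, -30, 0], [0, 0, 0], 0.5],
  [[-6, -25, 0], [0, 0, 0], 0.5],
])

```text
t: 6.9
tcp_pos: [486.1, -27.0, 104.5]
tcp_rot: [[-0.95, 0.314, -0.002], [0.314, 0.95, -0.0], [0.002, -0.001, -1.0]]
contact_force: [-0.4, 0.7, -0.4]
opening: 36.6
```

Call:
send_rows([
  [[-5, -22, 0], [0, 0, 0], 0.5],
  [[-3, -13, 0], [0, 0, 0], 0.5],
  [[0, -5, 0], [0, 0, 0], 0.5],
  [[0, 0, 0], [0, 0, 0], 0.5],
  [[0, 0, 0], [0, 0, 0], 0.5],
])

```text
t: 7.4
tcp_pos: [482.2, -65.1, 105.1]
tcp_rot: [[-0.95, 0.313, -0.0], [0.313, 0.95, 0.0], [0.0, 0.0, -1.0]]
contact_force: [-0.5, 0.5, -0.6]
opening: 36.6
```

```bash
python3 look.py w5; python3 look.py t5 top
```

```text
7.4 [482.23 -65.12 105.13] [[-0.9497, 0.3131, -0.0003], [0.3131, 0.9497, 0.0005], [0.0004, 0.0003, -1.0]] [-0.16  0.31  1.94  0.    0.89 -1.41] F [-0.5   0.51 -0.59] 36.60224219247034
7.45 [482.3  -64.94 105.19] [[-0.9499, 0.3126, -0.0002], [0.3126, 0.9499, 0.0004], [0.0003, 0.0003, -1.0]] [-0.16  0.31  1.94  0.    0.89 -1.41] F [-0.37  0.47 -0.81] 36.521219888021236
```

View pics/w5.png

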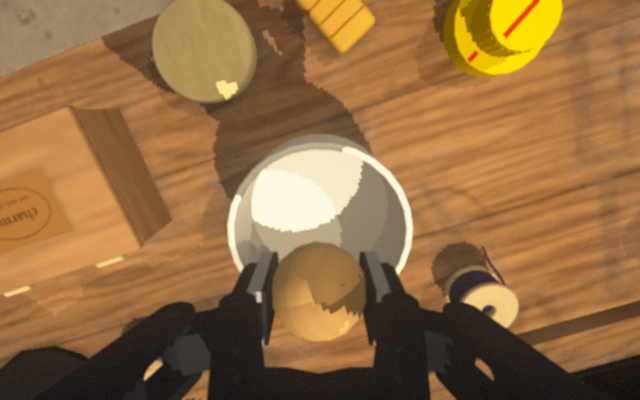

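```bash
python3 - <<'E'
from h import *
from scipy.optimize import least_squares
np.set_printoptions(precision=1,suppress=True)
s,d=pickle.load(open('w5.pkl','rb'));T=(s['tcp_pos'],s['tcp_rot'])
# outer rim points at z=60 : left, right
for p in [(229,225),(412,225),(240,190),(400,185),(320,143)]: print(p,atz(d,*p,60,T))
P=np.array([atz(d,*p,60,T)[:2] for p in [(229,225),(412,225),(240,190),(400,185)]])
r=least_squares(lambda c:np.hypot(*(P-c).T)-55,[482,-65]);print(r.x,r.fun)
im=d['image'][:,:,::-1].copy()
for c,col in [(r.x,(0,0,255)),((482.5,-65.5),(0,255,0))]:
  for a in np.linspace(0,6.283,120):
    u=proj(d,[c[0]+55*np.cos(a),c[1]+55*np.sin(a),60],T); cv2.circle(im,tuple(int(round(q)) for q in u),0,col,-1)
cv2.imwrite('pics/w5o.png',cv2.resize(im[110:340,200:440],None,fx=3,fy=2.6))
E
```

```text
(229, 225) [ 460.1 -112.3   60. ]
(412, 225) [493.6 -10.6  60. ]
(240, 190) [442.5 -98.2  60. ]
(400, 185) [468.1 -11.3  60. ]
(320, 143) [431.7 -46.9  60. ]
[485.5 -64. ] [-0.5 -0.9 -0.1  0.5]
```

View pics/w5o.png

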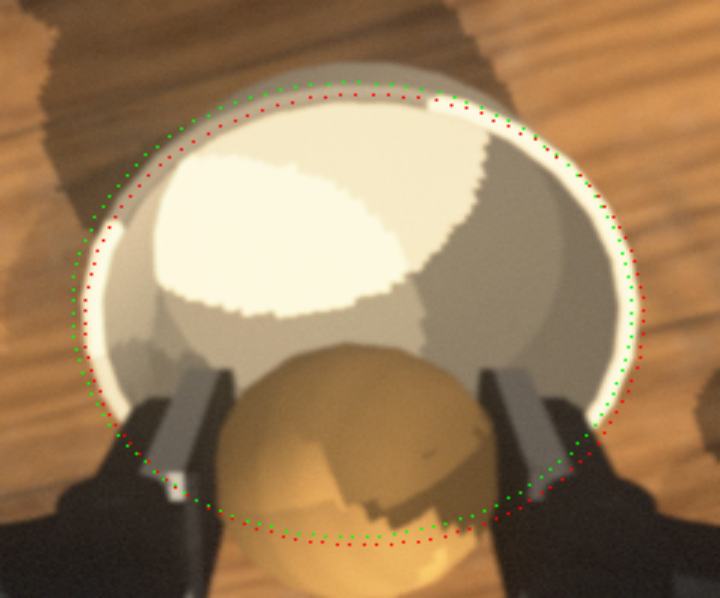

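Call:
send_rows([
  [[-2, 1, 10], [0, 0, 0], 0.5],
  [[0, 0, 20], [0, 0, 0], 0.5],
  [[0, 0, 20], [0, 0, 0], 0.5],
  [[0, 0, 18], [0, 0, 0], 0.5],
  [[0, 0, 13], [0, 0, 0], 0.5],
  [[0, 0, 8], [0, 0, 0], 0.5],
  [[0, 0, 3], [0, 0, 0], 0.5],
  [[0, 0, 0], [0, 0, 0], 0.5],
])

```text
t: 8.3
tcp_pos: [484.6, -65.1, 13.0]
tcp_rot: [[-0.95, 0.313, -0.0], [0.313, 0.95, 0.0], [0.0, 0.0, -1.0]]
contact_force: [-0.2, -0.2, -0.8]
opening: 36.9
```

Call:
send_rows([
  [[0, 0, 2], [0, 0, 0], 0.5],
  [[0, 0, 2], [0, 0, 0], 0.5],
  [[0, 0, 1], [0, 0, 0], 0.5],
  [[0, 0, 0], [0, 0, 0], 0.5],
])

```text
t: 8.7
tcp_pos: [485.5, -65.5, 11.2]
tcp_rot: [[-0.95, 0.314, 0.003], [0.314, 0.95, -0.001], [-0.004, 0.0, -1.0]]
contact_force: [-4.9, 1.4, 19.8]
opening: 37.2
```

Call:
send_rows([
  [[0, 0, -1.5], [0, 0, 0], 0.5],
  [[0, 0, -1], [0, 0, 0], 0.5],
  [[0, 0, 0], [0, 0, 0], 0.5],
])

```text
t: 9.0
tcp_pos: [485.5, -65.5, 11.9]
tcp_rot: [[-0.95, 0.313, 0.003], [0.313, 0.95, -0.0], [-0.003, 0.0, -1.0]]
contact_force: [-0.3, 1.1, 8.4]
opening: 36.7
```

```bash
python3 look.py w6; python3 look.py s6 side;  python3 -c "
from h import *
crop(pickle.load(open('s6.pkl','rb'))[1],'s6c',280,190,130,130,6)"
```

```text
9.0 [485.53 -65.5   11.86] [[-0.9496, 0.3133, 0.0026], [0.3133, 0.9496, -0.0005], [-0.0026, 0.0004, -1.0]] [-0.16  0.44  2.04 -0.    0.66 -1.41] F [-0.26  1.06  8.42] 36.70837732019147
9.05 [485.54 -65.51  11.83] [[-0.9496, 0.3133, 0.0025], [0.3133, 0.9496, -0.0005], [-0.0026, 0.0004, -1.0]] [-0.16  0.44  2.04 -0.    0.66 -1.41] F [-0.89  0.44  8.02] 36.67395056180017
```

View pics/w6.png

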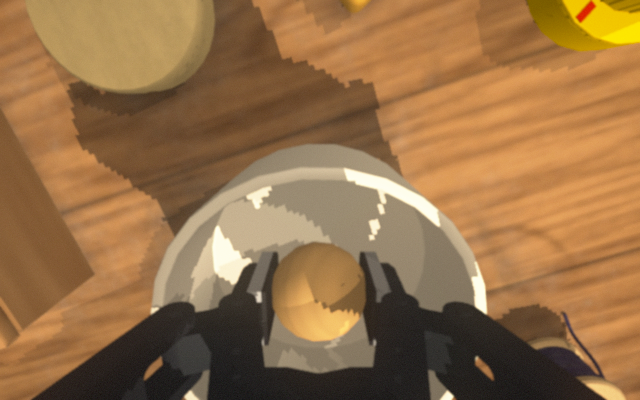

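View pics/s6c.png

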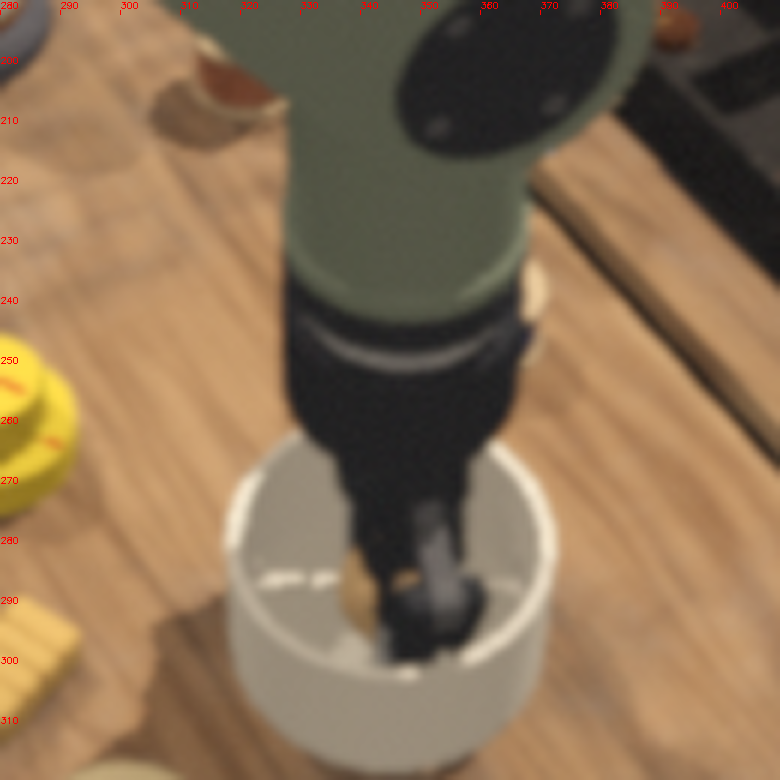

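```bash
python3 - <<'E'
from h import *
np.set_printoptions(precision=1,suppress=True)
for n in ['w3','w4','w6']:
    s,d=pickle.load(open(n+'.pkl','rb'));T=(s['tcp_pos'],s['tcp_rot'])
    print(n,[ (z,proj(d,T[0]+T[1]@np.array([0,0,z]),T)) for z in (-8,-13.3,-17.7,-22)])
    crop(d,n+'c',220,220,200,150,4)
s,d=pickle.load(open('w6.pkl','rb'))
P=[atz(d,*p,60,(s['tcp_pos'],s['tcp_rot'])) for p in [(152,300),(487,300),(318,168)]];print(P)
E
```

```text
w3 [(-8, array([317.2, 279.3])), (-13.3, array([317.2, 285.5])), (-17.7, array([317.2, 290.9])), (-22, array([317.2, 296.5]))]
w4 [(-8, array([317.2, 279.3])), (-13.3, array([317.2, 285.5])), (-17.7, array([317.2, 290.9])), (-22, array([317.2, 296.5]))]
w6 [(-8, array([317.2, 279.3])), (-13.3, array([317.2, 285.5])), (-17.7, array([317.2, 290.9])), (-22, array([317.2, 296.5]))]
[array([ 455.1, -110.4,   60. ]), array([488.4,  -9.7,  60. ]), array([431.5, -47.3,  60. ])]
```

View pics/w3c.png

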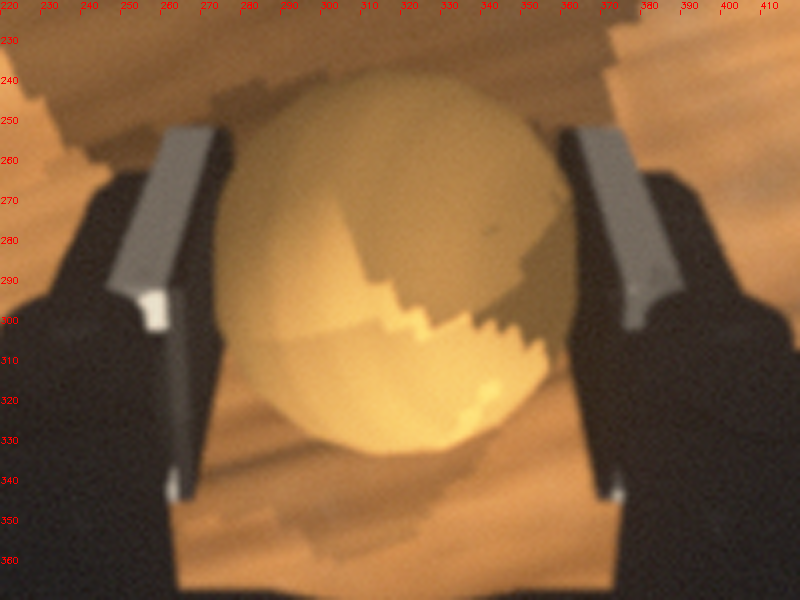

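View pics/w6c.png

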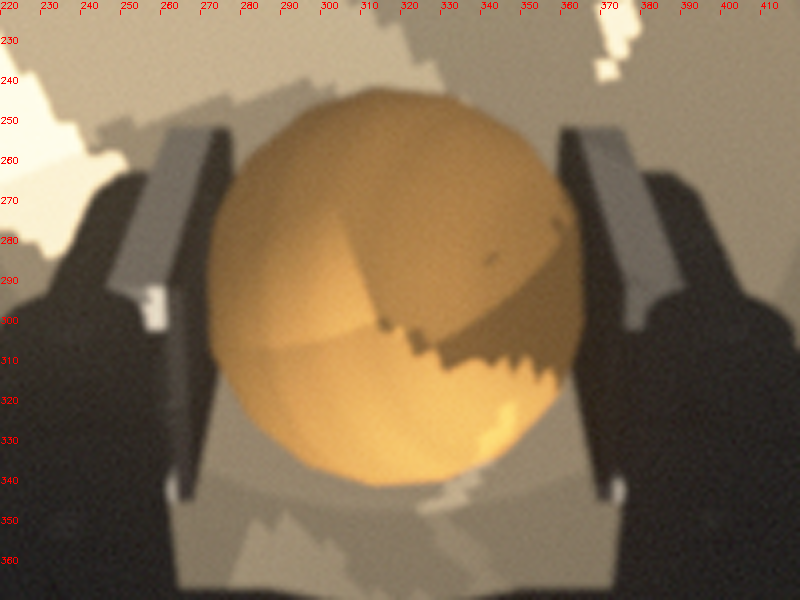

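```bash
python3 - <<'E'
from h import *
from scipy.optimize import least_squares
np.set_printoptions(precision=1,suppress=True)
s,d=pickle.load(open('w6.pkl','rb'));T=(s['tcp_pos'],s['tcp_rot'])
crop(d,'w6d',120,140,390,260,2)
for y in (30,40,45,51,55): print(y,[proj(d,T[0]+T[1]@np.array([x,y,-48]),T) for x in (0,11)],proj(d,T[0]+T[1]@np.array([0,-y,-48]),T))
im=d['image'][:,:,::-1].copy()
for c,col in [((485.5,-64),(0,0,255)),((483,-65),(0,255,0))]:
  for R in (51,55):
   for a in np.linspace(0,6.283,200):
    u=proj(d,[c[0]+R*np.cos(a),c[1]+R*np.sin(a),60],T); 
    if abs(u).max()<2000: cv2.circle(im,tuple(int(round(q)) for q in u),0,col,-1)
cv2.imwrite('pics/w6o.png',cv2.resize(im[140:400,120:520],None,fx=2,fy=2))
E
```

```text
30 [array([408.2, 339. ]), array([410.9, 310. ])] [225.7 339.1]
40 [array([438.5, 338.9]), array([442.1, 309.9])] [195.4 339. ]
45 [array([453.6, 338.8]), array([457.6, 309.8])] [180.3 338.9]
51 [array([471.7, 338.7]), array([476.2, 309.8])] [162.2 338.8]
55 [array([483.7, 338.6]), array([488.6, 309.7])] [150.1 338.8]
```

View pics/w6o.png

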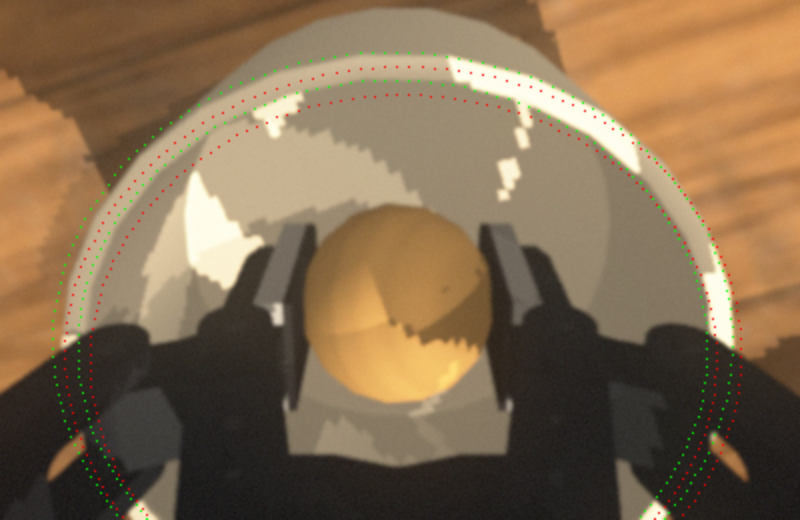

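```bash
python3 - <<'E'
from h import *
np.set_printoptions(precision=1,suppress=True)
s,d=pickle.load(open('w3.pkl','rb'));T=(s['tcp_pos'],s['tcp_rot'])
for x in (-11,11):
  for z in (0,-2,-4,-6,-8,-10,-38): print(x,z,proj(d,T[0]+T[1]@np.array([x,20,z]),T),proj(d,T[0]+T[1]@np.array([x,26,z]),T))
E
```

```text
-11 0 [359.6 291.8] [372.3 291.8]
-11 -2 [360.1 294.1] [372.9 294. ]
-11 -4 [360.6 296.4] [373.6 296.4]
-11 -6 [361.1 298.7] [374.3 298.7]
-11 -8 [361.7 301.2] [375.  301.2]
-11 -10 [362.2 303.7] [375.7 303.6]
-11 -38 [371.7 346.4] [388.  346.4]
11 0 [361.3 248.9] [374.5 248.9]
11 -2 [361.9 250.7] [375.3 250.7]
11 -4 [362.4 252.6] [376.  252.6]
11 -6 [363.  254.5] [376.7 254.5]
11 -8 [363.6 256.5] [377.5 256.4]
11 -10 [364.2 258.5] [378.3 258.5]
11 -38 [374.6 293.4] [391.9 293.4]
```

Call:
send_rows([
  [[0, 0, -10], [0, 0, 0], 0.5],
  [[0, 0, -25], [0, 0, 0], 0.5],
  [[0, 0, -30], [0, 0, 0], 0.5],
  [[1, 3, -25], [0, 0, 0], 0.5],
  [[7, 27, -3], [0, 0, 0], 0.5],
  [[8, 35, 0], [0, 0, 0], 0.5],
  [[9, 35, 0], [0, 0, 0], 0.5],
  [[8, 33, 0], [0, 0, 0], 0.5],
])

```text
t: 9.9
tcp_pos: [494.6, 72.6, 104.1]
tcp_rot: [[-0.949, 0.314, -0.0], [0.314, 0.949, 0.0], [0.0, 0.0, -1.0]]
contact_force: [-0.4, 0.1, -0.5]
opening: 36.9
```

Call:
send_rows([
  [[5, 20, 5], [0, 0, 0], 0.5],
  [[1, 6, 25], [0, 0, 0], 0.5],
  [[0, 0, 30], [0, 0, 0], 0.5],
  [[0, 0, 20], [0, 0, 0], 0.5],
  [[0, 0, 11], [0, 0, 0], 0.5],
  [[0, 0, 5], [0, 0, 0], 0.5],
  [[0, 0, 2], [0, 0, 0], 0.5],
  [[0, 0, 0], [0, 0, 0], 0.5],
])

```text
t: 10.7
tcp_pos: [497.9, 97.9, 6.4]
tcp_rot: [[-0.95, 0.314, 0.001], [0.314, 0.95, 0.0], [-0.001, 0.001, -1.0]]
contact_force: [0.2, -0.4, -0.0]
opening: 36.6
```

Call:
send_rows([
  [[0, 0, 3], [0, 0, 0], 0.5],
  [[0, 0, 2], [0, 0, 0], 0.5],
  [[0, 0, 1], [0, 0, 0], 0.5],
  [[0, 0, 0], [0, 0, 0], 0.5],
])

```text
t: 11.1
tcp_pos: [497.6, 97.9, 0.6]
tcp_rot: [[-0.95, 0.313, 0.001], [0.313, 0.95, 0.0], [-0.001, 0.0, -1.0]]
contact_force: [-0.7, -0.5, 5.4]
opening: 36.9
```

Call:
send_rows([
  [[0, 0, 0], [0, 0, 0], 0],
  [[0, 0, 0], [0, 0, 0], -0.2],
  [[0, 0, 0], [0, 0, 0], -0.2],
  [[0, 0, -4], [0, 0, 0], -0.2],
  [[0, 0, -4], [0, 0, 0], -0.2],
  [[0, 0, 0], [0, 0, 0], -0.2],
])

```text
t: 11.7
tcp_pos: [497.9, 98.0, 8.5]
tcp_rot: [[-0.95, 0.313, 0.001], [0.313, 0.95, 0.0], [-0.001, 0.001, -1.0]]
contact_force: [-0.2, 0.3, -0.1]
opening: 50.8
```

Call:
send_rows([
  [[0, 0, 0], [0, 0, 0], 0],
  [[0, 0, 0], [0, 0, 0], 0.1],
  [[0, 0, 0], [0, 0, 0], 0.2],
  [[0, 0, 0], [0, 0, 0], 0.3],
  [[0, 0, 0], [0, 0, 0], 0.5],
  [[0, 0, 0], [0, 0, 0], 0.5],
])

```text
t: 12.3
tcp_pos: [497.5, 97.9, 8.4]
tcp_rot: [[-0.95, 0.313, 0.0], [0.313, 0.95, 0.0], [-0.0, 0.0, -1.0]]
contact_force: [-2.1, -0.0, 5.9]
opening: 36.4
```

```bash
python3 look.py w7; python3 -c "
from h import *
crop(pickle.load(open('w7.pkl','rb'))[1],'w7c',220,220,200,150,4)"
```

```text
12.3 [497.47  97.92   8.42] [[-0.9496, 0.3135, 0.0004], [0.3135, 0.9496, 0.0002], [-0.0004, 0.0003, -1.0]] [ 0.17  0.47  2.    0.    0.67 -1.08] F [-2.11 -0.05  5.92] 36.410188367791115
```

View pics/w7c.png

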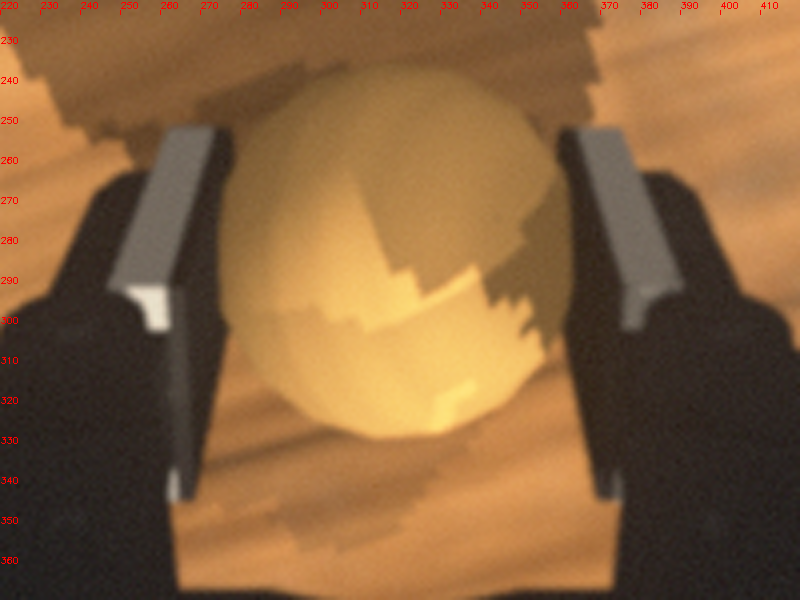

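Call:
send_rows([
  [[0, 0, -5], [0, 0, 0], 0.6],
  [[0, 0, -20], [0, 0, 0], 0.6],
  [[0, 0, -30], [0, 0, 0], 0.6],
  [[0, 0, -30], [0, 0, 0], 0.6],
  [[-4, -18, -10], [0, 0, 0], 0.6],
  [[-8, -30, 0], [0, 0, 0], 0.6],
  [[-9, -35, 0], [0, 0, 0], 0.6],
  [[-9, -35, 0], [0, 0, 0], 0.6],
])

```text
t: 13.15
tcp_pos: [488.5, -24.6, 103.0]
tcp_rot: [[-0.95, 0.312, 0.0], [0.312, 0.95, 0.0], [-0.0, 0.0, -1.0]]
contact_force: [0.7, -0.6, -0.6]
opening: 36.4
```

Call:
send_rows([
  [[-6, -28, 0], [0, 0, 0], 0.6],
  [[-3, -12, 8], [0, 0, 0], 0.6],
  [[0, 0, 20], [0, 0, 0], 0.6],
  [[0, 0, 22], [0, 0, 0], 0.6],
  [[0, 0, 18], [0, 0, 0], 0.6],
  [[0, 0, 12], [0, 0, 0], 0.6],
  [[0, 0, 5], [0, 0, 0], 0.6],
  [[0, 0, 0], [0, 0, 0], 0.6],
])

```text
t: 13.95
tcp_pos: [484.3, -63.9, 17.0]
tcp_rot: [[-0.95, 0.313, -0.002], [0.313, 0.95, 0.001], [0.002, -0.0, -1.0]]
contact_force: [-0.3, 0.4, -0.9]
opening: 36.0
```

Call:
send_rows([
  [[0, 0, 1.5], [0, 0, 0], 0.6],
  [[0, 0, 1], [0, 0, 0], 0.6],
  [[0, 0, 0], [0, 0, 0], 0.6],
])

```text
t: 14.25
tcp_pos: [485.2, -64.4, 15.7]
tcp_rot: [[-0.95, 0.313, 0.001], [0.313, 0.95, -0.0], [-0.001, 0.0, -1.0]]
contact_force: [0.5, 0.2, -1.0]
opening: 36.4
```

Call:
send_rows([
  [[0, 0, 0.7], [0, 0, 0], 0.6],
  [[0, 0, 0], [0, 0, 0], 0.6],
])

```text
t: 14.45
tcp_pos: [484.9, -64.4, 14.8]
tcp_rot: [[-0.95, 0.313, 0.0], [0.313, 0.95, 0.0], [-0.0, 0.0, -1.0]]
contact_force: [-0.1, 0.7, 0.4]
opening: 36.5
```

Call:
send_rows([
  [[0, 0, 1], [0, 0, 0], 0.6],
  [[0, 0, 0], [0, 0, 0], 0.6],
])

```text
t: 14.65
tcp_pos: [484.8, -64.4, 13.5]
tcp_rot: [[-0.95, 0.313, -0.0], [0.313, 0.95, 0.0], [0.0, 0.0, -1.0]]
contact_force: [1.1, -0.1, -0.3]
opening: 36.4
```

Call:
send_rows([
  [[0, 0, 0.8], [0, 0, 0], 0.6],
  [[0, 0, 0], [0, 0, 0], 0.6],
])

```text
t: 14.85
tcp_pos: [484.9, -64.4, 13.4]
tcp_rot: [[-0.95, 0.313, 0.0], [0.313, 0.95, 0.0], [-0.0, 0.0, -1.0]]
contact_force: [-1.1, -0.0, 6.8]
opening: 36.2
```

Call:
send_rows([
  [[0, 0, 0], [0, 0, 0], 0.1],
  [[0, 0, 0], [0, 0, 0], 0],
  [[0, 0, 0], [0, 0, 0], -0.1],
  [[0, 0, 0], [0, 0, 0], -0.1],
  [[0, 0, 0], [0, 0, 0], -0.1],
])

```text
t: 15.35
tcp_pos: [484.8, -64.7, 12.8]
tcp_rot: [[-0.95, 0.313, 0.0], [0.313, 0.95, -0.0], [-0.0, -0.0, -1.0]]
contact_force: [-0.3, -3.8, 2.3]
opening: 47.0
```

```bash
python3 look.py w8; python3 -c "
from h import *
crop(pickle.load(open('w8.pkl','rb'))[1],'w8c',120,140,390,260,2)"
```

```text
15.35 [484.85 -64.65  12.8 ] [[-0.9496, 0.3134, 0.0], [0.3134, 0.9496, -0.0002], [-0.0001, -0.0002, -1.0]] [-0.16  0.44  2.04 -0.    0.66 -1.41] F [-0.34 -3.8   2.32] 47.008548189506726
```

View pics/w8c.png

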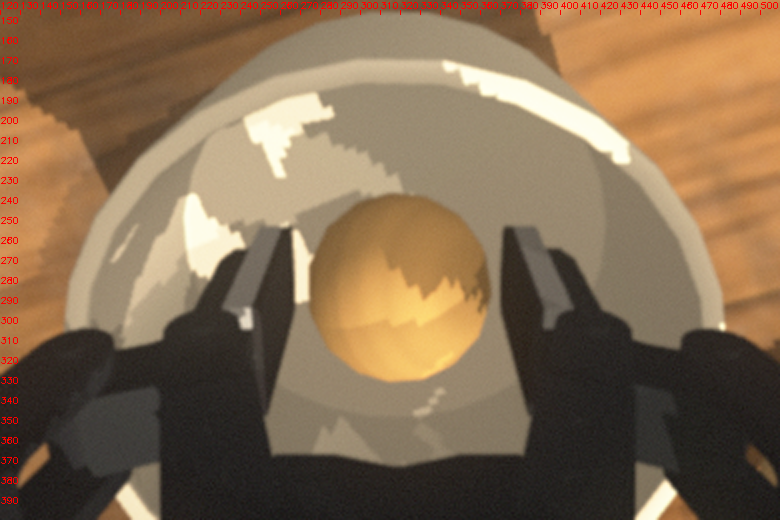

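Call:
send_rows([
  [[0, 0, -2], [0, 0, 0], -0.1],
  [[0, 0, -6], [0, 0, 0], -0.1],
  [[0, 0, -15], [0, 0, 0], -0.1],
  [[0, 0, -25], [0, 0, 0], -0.1],
  [[0, 0, -40], [0, 0, 0], -0.1],
  [[0, 0, -40], [0, 0, 0], -0.5],
  [[0, 0, -40], [0, 0, 0], -1],
  [[0, 0, -20], [0, 0, 0], -1],
])

```text
t: 16.2
tcp_pos: [486.2, -64.2, 204.8]
tcp_rot: [[-0.95, 0.313, 0.006], [0.313, 0.95, -0.0], [-0.006, 0.002, -1.0]]
contact_force: [0.9, 0.1, -0.3]
opening: 85.2
```

```bash
python3 look.py t9 top; python3 look.py w9
```

```text
16.2 [486.19 -64.22 204.85] [[-0.9497, 0.3132, 0.0063], [0.3132, 0.9497, -0.0004], [-0.0061, 0.0016, -1.0]] [-0.16  0.2   1.8   0.    1.13 -1.41] F [ 0.9   0.1  -0.33] 85.2295265617611
16.25 [487.43 -64.42 206.84] [[-0.9496, 0.3132, 0.0103], [0.3132, 0.9497, -0.001], [-0.0101, 0.0023, -0.9999]] [-0.16  0.2   1.79  0.    1.14 -1.41] F [ 0.46 -0.32  2.26] 85.65417026838648
```

View pics/w9.png

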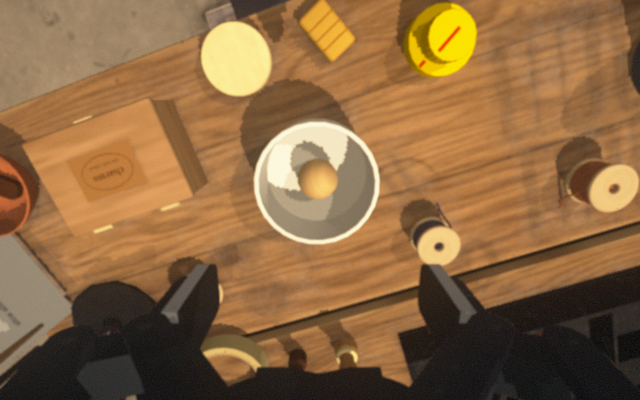

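Call:
send_rows([
  [[5, 15, 0], [0, 0, 0], -1],
  [[11, 32, 0], [0, 0, 0], -1],
  [[13, 40, 0], [0, 0, 0], -1],
  [[13, 40, 0], [0, 0, 0], -1],
  [[13, 40, 0], [0, 0, 0], -1],
  [[13, 40, 0], [0, 0, 0], -1],
  [[13, 40, 0], [0, 0, 0], -1],
  [[13, 40, 0], [0, 0, 0], -1],
])

```text
t: 17.1
tcp_pos: [484.4, 239.2, 199.4]
tcp_rot: [[-0.95, 0.313, -0.002], [0.313, 0.95, -0.001], [0.002, -0.002, -1.0]]
contact_force: [0.0, 0.6, -0.4]
opening: 85.2
```

Call:
send_rows([
  [[12, 35, 0], [0, 0, 0], -1],
  [[7, 21, 0], [0, 0, 0], -1],
  [[0, 0, 0], [0, 0, 0], -1],
  [[0, 0, 0], [0, 0, 0], -1],
])

```text
t: 17.5
tcp_pos: [484.2, 296.5, 199.4]
tcp_rot: [[-0.95, 0.312, -0.002], [0.312, 0.95, -0.002], [0.002, -0.002, -1.0]]
contact_force: [-0.8, -0.1, -0.3]
opening: 85.4
```

```bash
python3 look.py w10; python3 -c "
from h import *
crop(pickle.load(open('w10.pkl','rb'))[1],'w10c',220,130,200,150,4)"
```

```text
17.5 [484.17 296.48 199.44] [[-0.95, 0.3123, -0.0024], [0.3123, 0.95, -0.0017], [0.0018, -0.0024, -1.0]] [ 0.53  0.33  1.63 -0.    1.18 -0.72] F [-0.79 -0.1  -0.29] 85.41112114227498
```

View pics/w10.png

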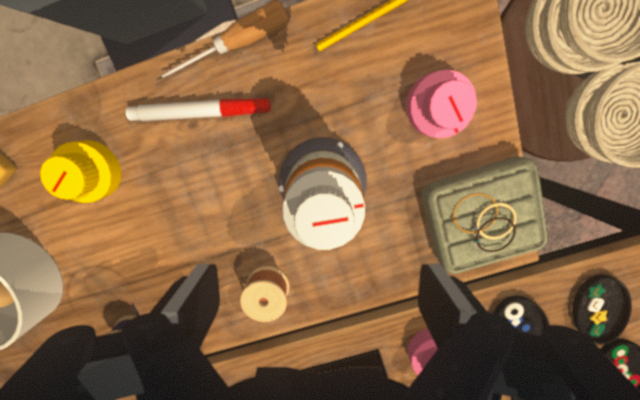

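View pics/w10c.png

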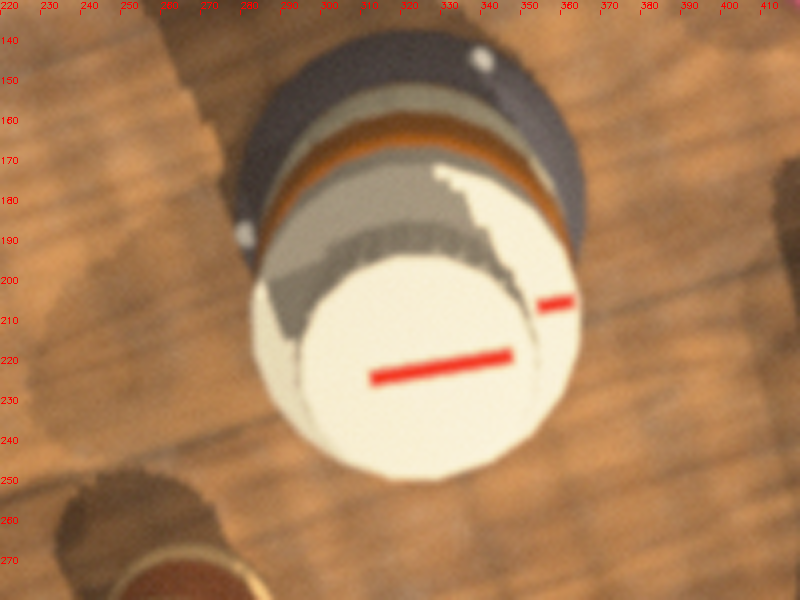

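```bash
python3 - <<'E'
from h import *
np.set_printoptions(precision=1,suppress=True)
s,d=pickle.load(open('w10.pkl','rb'));T=(s['tcp_pos'],s['tcp_rot'])
c=atz(d,323.2,221.5,131,T);print(c,T[1].T@(c-T[0]))
a=atz(d,312,224.5,131,T);b=atz(d,346,218.5,131,T);print(a,b,np.degrees(np.arctan2(*(b-a)[[1,0]])))
print('rust',atz(d,264,302,36,T))
E
```

```text
[484.9 300.  131. ] [ 0.3  3.7 68.4]
[484.6 292.4 131. ] [487.6 314.8 131. ] 82.42895138040065
rust [580.8 206.4  36. ]
```

Call:
send_rows([
  [[0, 3, 10], [0, 0, 0], -1],
  [[0, 0, 20], [0, 0, 0], -1],
  [[0, 0, 15], [0, 0, 0], -1],
  [[0, 0, 5], [0, 0, 0], -1],
  [[0, 0, 0], [0, 0, 0], -1],
  [[0, 0, 0], [0, 0, 0], -1],
])

```text
t: 18.15
tcp_pos: [486.4, 299.4, 151.3]
tcp_rot: [[-0.949, 0.314, 0.001], [0.314, 0.949, 0.001], [-0.001, 0.001, -1.0]]
contact_force: [-0.4, 0.3, 0.5]
opening: 85.6
```

```bash
python3 look.py w11; python3 -c "
from h import *
crop(pickle.load(open('w11.pkl','rb'))[1],'w11c',220,180,200,150,4)"
```

```text
18.15 [486.43 299.4  151.27] [[-0.9494, 0.3141, 0.0008], [0.3141, 0.9494, 0.0005], [-0.0006, 0.0007, -1.0]] [ 0.53  0.37  1.69  0.    1.07 -0.72] F [-0.42  0.26  0.48] 85.63909123951508
```

View pics/w11c.png

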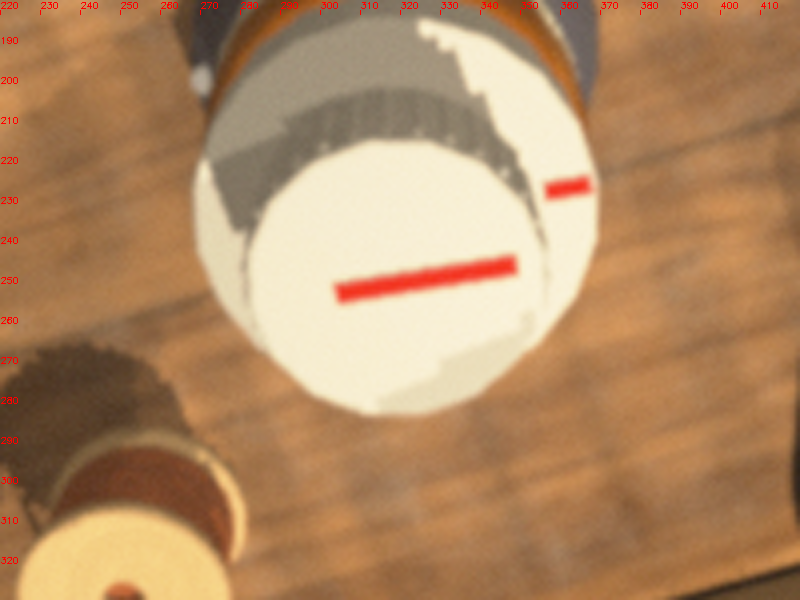

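```bash
python3 - <<'E'
from h import *
np.set_printoptions(precision=1,suppress=True)
s,d=pickle.load(open('w11.pkl','rb'));T=(s['tcp_pos'],s['tcp_rot'])
c=atz(d,317.5,249.3,131,T);print(c,T[1].T@(c-T[0]))
P=np.array([proj(d,c+20*np.array([np.cos(a),np.sin(a),0]),T) for a in np.linspace(0,6.28,60)]);print(P.min(0),P.max(0))
E
```

```text
[484.7 300.1 131. ] [ 1.8  0.1 20.3]
[278.9 212.6] [356.1 283.7]
```

Call:
send_rows([
  [[1.2, 0, 10], [0, 0, 0], -1],
  [[0, 0, 15], [0, 0, 0], -1],
  [[0, 0, 12], [0, 0, 0], -1],
  [[0, 0, 6], [0, 0, 0], -1],
  [[0, 0, 0], [0, 0, 0], -1],
  [[0, 0, 0], [0, 0, 0], -1],
])

```text
t: 18.8
tcp_pos: [485.1, 300.1, 108.0]
tcp_rot: [[-0.95, 0.313, 0.0], [0.313, 0.95, 0.0], [-0.0, 0.0, -1.0]]
contact_force: [0.1, -0.3, -0.2]
opening: 85.6
```

Call:
send_rows([
  [[0, 0, 0], [0, 0, 0], -0.3],
  [[0, 0, 0], [0, 0, 0], -0.1],
  [[0, 0, 0], [0, 0, 0], 0],
  [[0, 0, 0], [0, 0, 0], 0.1],
  [[0, 0, 0], [0, 0, 0], 0.2],
  [[0, 0, 0], [0, 0, 0], 0.3],
])

```text
t: 19.4
tcp_pos: [485.0, 300.1, 108.3]
tcp_rot: [[-0.95, 0.313, 0.001], [0.313, 0.95, 0.0], [-0.0, 0.001, -1.0]]
contact_force: [-1.0, 0.2, 4.3]
opening: 38.1
```

Call:
send_rows([
  [[0, 0, 0], [0, 0, 0], 0.5],
  [[0, 0, 0], [0, 0, 0], 0.6],
  [[0, 0, 0], [0, 0, 0], 0.6],
])

```text
t: 19.7
tcp_pos: [485.0, 300.0, 108.0]
tcp_rot: [[-0.95, 0.313, 0.0], [0.313, 0.95, 0.0], [-0.0, 0.0, -1.0]]
contact_force: [-0.7, -0.5, 4.5]
opening: 38.5
```

```bash
python3 look.py w12;python3 -c "
from cell import *
print(sense()['wrist_torque'])"
```

```text
19.7 [485.   300.03 107.99] [[-0.9496, 0.3134, 0.0005], [0.3134, 0.9496, 0.0003], [-0.0004, 0.0004, -1.0]] [ 0.53  0.42  1.75 -0.    0.97 -0.72] F [-0.69 -0.52  4.55] 38.512014242034155
[-0.08517347 -0.00697174  0.01113438]
```

View pics/w12.png

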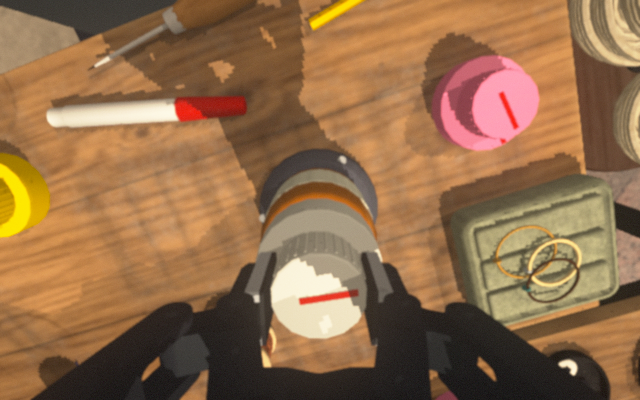

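Call:
send_rows([
  [[0, 0, 1.5], [0, 0, 0], 0.7],
  [[0, 0, 1.5], [0, 0, 0], 0.7],
  [[0, 0, 1], [0, 0, 0], 0.7],
  [[0, 0, 0], [0, 0, 0], 0.7],
  [[0, 0, 0], [0, 0, 0], 0.7],
])

```text
t: 20.25
tcp_pos: [485.0, 300.1, 104.2]
tcp_rot: [[-0.95, 0.313, 0.001], [0.313, 0.95, 0.0], [-0.0, 0.0, -1.0]]
contact_force: [-0.9, -1.1, 7.0]
opening: 38.1
```

Call:
send_rows([
  [[0, 0, 1], [0, 0, 0], 0.7],
  [[0, 0, 0.7], [0, 0, 0], 0.7],
  [[0, 0, 0], [0, 0, 0], 0.7],
  [[0, 0, 0], [0, 0, 0], 0.7],
])

```text
t: 20.65
tcp_pos: [485.0, 300.0, 102.7]
tcp_rot: [[-0.95, 0.313, 0.001], [0.313, 0.95, 0.0], [-0.001, 0.001, -1.0]]
contact_force: [-0.4, -1.1, 7.5]
opening: 38.1
```

Call:
send_rows([
  [[0, 0, 0], [0, 0, -0.03], 0.7],
  [[0, 0, 0], [0, 0, -0.06], 0.7],
  [[0, 0, 0], [0, 0, -0.08], 0.7],
  [[0, 0, 0], [0, 0, -0.08], 0.7],
  [[0, 0, 0], [0, 0, 0], 0.7],
])

```text
t: 21.15
tcp_pos: [485.4, 300.3, 102.8]
tcp_rot: [[-0.998, 0.067, 0.002], [0.067, 0.998, 0.001], [-0.001, 0.001, -1.0]]
contact_force: [-0.9, -1.2, 7.1]
opening: 38.0
```

```bash
python3 look.py w13;python3 -c "
from cell import *
print(sense()['wrist_torque'])
from h import *
crop(pickle.load(open('w13.pkl','rb'))[1],'w13c',220,200,200,150,4)"
```

```text
21.15 [485.41 300.35 102.83] [[-0.9977, 0.0674, 0.0016], [0.0674, 0.9977, 0.0011], [-0.0015, 0.0012, -1.0]] [ 0.53  0.42  1.76  0.    0.96 -0.97] F [-0.88 -1.16  7.12] 38.001125030797354
[-0.11911698  0.13876308  0.05595289]
```

View pics/w13c.png

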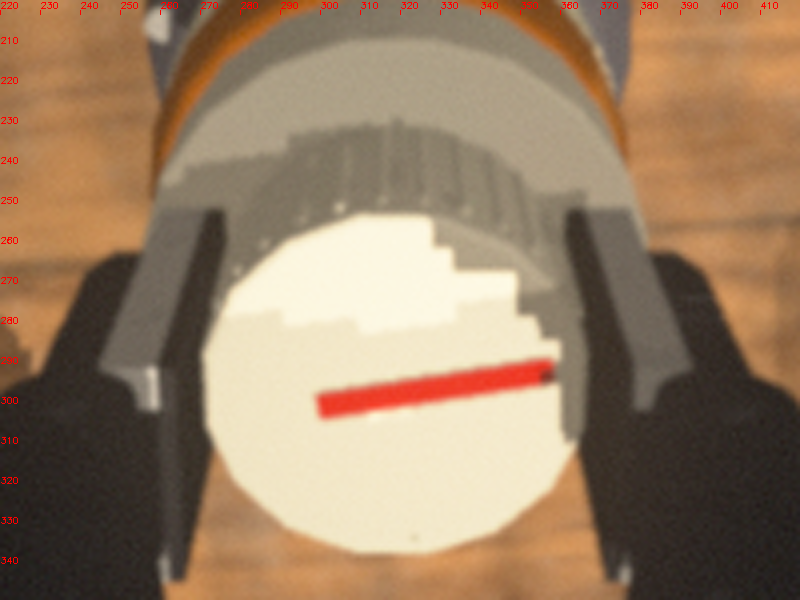

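Call:
send_rows([
  [[0, 0, 0], [0, 0, -0.1], 0.7],
  [[0, 0, 0], [0, 0, -0.1], 0.7],
  [[0, 0, 0], [0, 0, -0.1], 0.7],
  [[0, 0, 0], [0, 0, -0.1], 0.7],
  [[0, 0, 0], [0, 0, 0], 0.7],
])

```text
t: 21.7
tcp_pos: [485.5, 300.5, 102.9]
tcp_rot: [[-0.945, -0.327, 0.002], [-0.327, 0.945, 0.001], [-0.002, 0.001, -1.0]]
contact_force: [0.0, -0.2, 7.5]
opening: 38.1
```

Call:
send_rows([
  [[0, 0, 0], [0, 0, -0.1], 0.7],
  [[0, 0, 0], [0, 0, -0.1], 0.7],
  [[0, 0, 0], [0, 0, -0.1], 0.7],
  [[0, 0, 0], [0, 0, -0.1], 0.7],
  [[0, 0, 0], [0, 0, 0], 0.7],
])

```text
t: 22.2
tcp_pos: [485.2, 300.1, 102.8]
tcp_rot: [[-0.743, -0.669, 0.001], [-0.669, 0.743, 0.001], [-0.001, -0.0, -1.0]]
contact_force: [-1.3, -1.5, 8.1]
opening: 38.2
```

```bash
python3 look.py w14;python3 -c "
from cell import *
print(sense()['wrist_torque'])
from h import *
crop(pickle.load(open('w14.pkl','rb'))[1],'w14c',220,200,200,150,4)"
```

```text
22.2 [485.22 300.14 102.76] [[-0.7432, -0.669, 0.0011], [-0.669, 0.7432, 0.0006], [-0.0013, -0.0003, -1.0]] [ 0.53  0.42  1.76 -0.    0.96 -1.77] F [-1.3  -1.46  8.11] 38.22409950963237
[-0.13481002  0.13262174  0.05033275]
```

View pics/w14c.png

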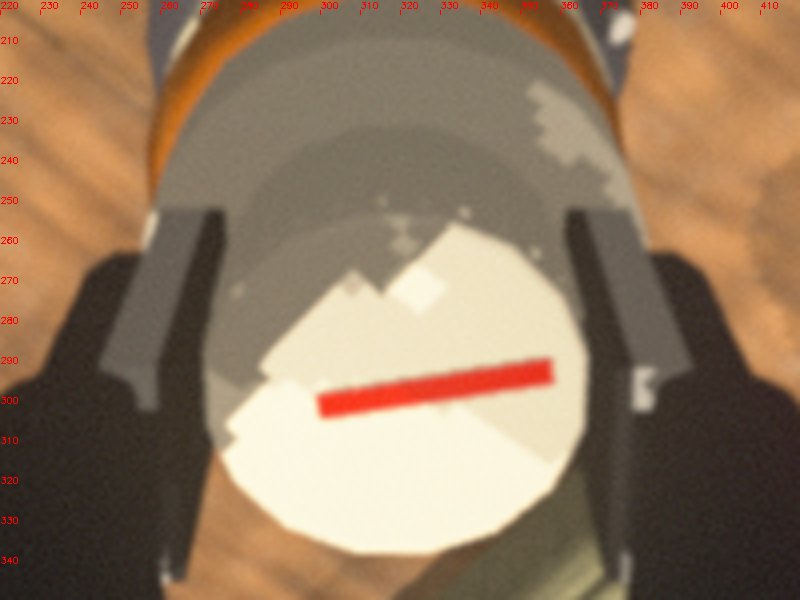

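Call:
send_rows([
  [[0, 0, -2], [0, 0, 0], 0.7],
  [[0, 0, -4], [0, 0, 0], 0.7],
  [[0, 0, -5], [0, 0, 0], 0.7],
  [[0, 0, -5], [0, 0, 0], 0.7],
  [[0, 0, -5], [0, 0, 0], 0.7],
  [[0, 0, -5], [0, 0, 0], 0.7],
])

```text
t: 22.85
tcp_pos: [484.5, 299.9, 128.1]
tcp_rot: [[-0.744, -0.668, -0.001], [-0.668, 0.744, -0.0], [0.001, 0.0, -1.0]]
contact_force: [0.3, -0.2, -1.6]
opening: 38.1
```

Call:
send_rows([
  [[0, 0, -8], [0, 0, 0], 0.7],
  [[0, 0, -14], [0, 0, 0], 0.7],
  [[0, 0, -14], [0, 0, 0], 0.7],
  [[0, 0, -14], [0, 0, 0], 0.7],
  [[0, 0, -11], [0, 0, 0], 0.7],
  [[0, 0, -6], [0, 0, 0], 0.7],
  [[0, 0, -2], [0, 0, 0], 0.7],
  [[0, 0, 0], [0, 0, 0], 0.7],
])

```text
t: 23.65
tcp_pos: [484.7, 299.9, 197.1]
tcp_rot: [[-0.744, -0.668, -0.0], [-0.668, 0.744, -0.0], [0.0, 0.0, -1.0]]
contact_force: [0.6, 0.2, -0.9]
opening: 38.1
```

Call:
send_rows([
  [[0, 0, 0], [0, 0, 0], 0.7],
  [[0, 0, 0], [0, 0, 0], 0.7],
  [[0, 0, 0], [0, 0, 0], 0.7],
  [[0, 0, 0], [0, 0, 0], 0.7],
])

```text
t: 24.05
tcp_pos: [484.8, 299.9, 196.8]
tcp_rot: [[-0.744, -0.668, -0.0], [-0.668, 0.744, -0.0], [0.001, 0.0, -1.0]]
contact_force: [-0.9, 0.7, -0.1]
opening: 37.8
```

```bash
python3 look.py s15 side; python3 look.py t15 top; python3 look.py w15; python3 -c "
from h import *
crop(pickle.load(open('s15.pkl','rb'))[1],'s15c',220,100,160,120,5)
crop(pickle.load(open('t15.pkl','rb'))[1],'t15c',230,170,190,100,4)"
```

```text
24.05 [484.76 299.92 196.83] [[-0.7443, -0.6678, -0.0005], [-0.6678, 0.7443, -0.0002], [0.0005, 0.0001, -1.0]] [ 0.53  0.34  1.63  0.    1.18 -1.77] F [-0.94  0.73 -0.12] 37.84498700382695
24.1 [484.8  299.96 196.91] [[-0.7443, -0.6678, -0.0003], [-0.6678, 0.7443, -0.0001], [0.0003, 0.0001, -1.0]] [ 0.53  0.34  1.63  0.    1.18 -1.77] F [ 1.39  0.06 -0.79] 38.28165503286833
24.15 [484.81 299.95 196.98] [[-0.7444, -0.6678, -0.0002], [-0.6678, 0.7444, -0.0001], [0.0002, 0.0001, -1.0]] [ 0.53  0.34  1.63  0.    1.18 -1.77] F [ 0.48 -0.39 -0.55] 38.41409565223907
```

View pics/s15.png

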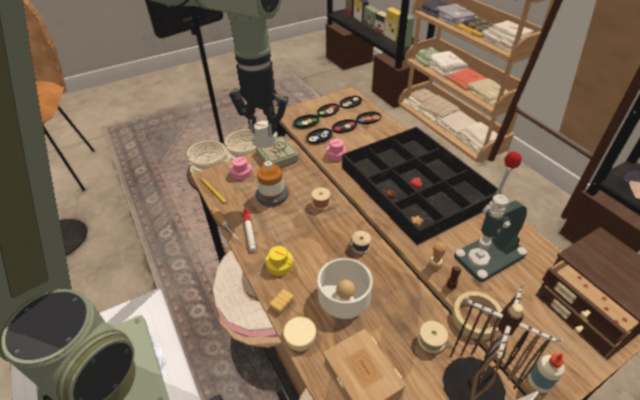

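View pics/s15c.png

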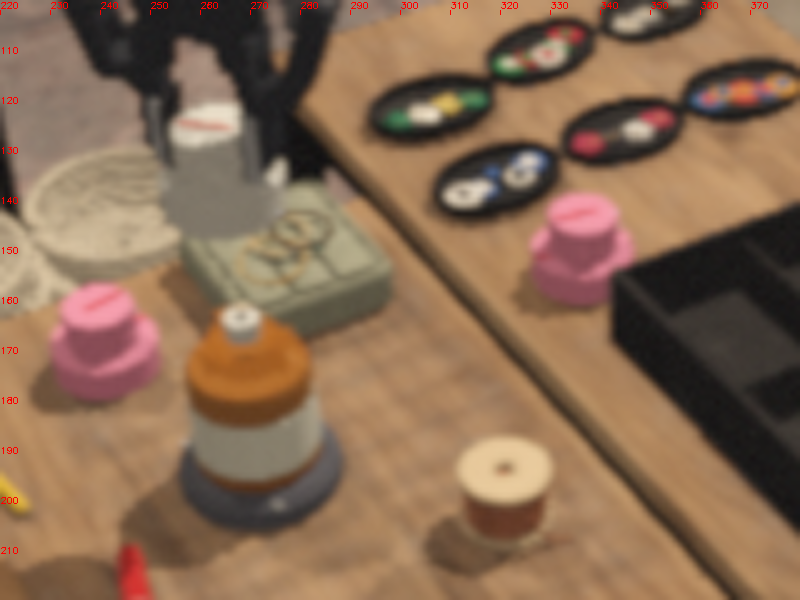

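View pics/t15c.png

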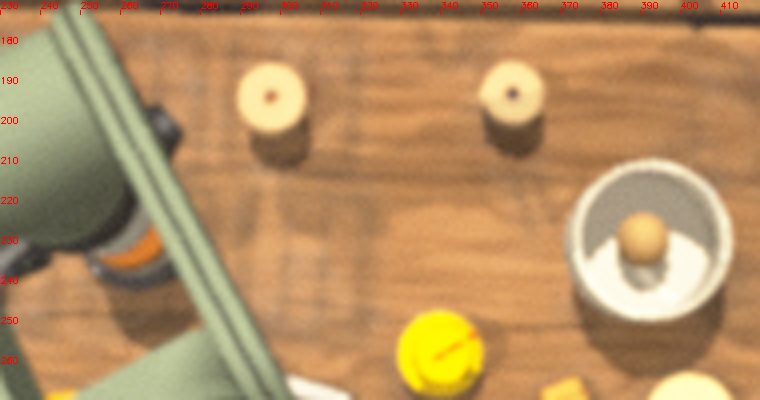

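View pics/w15.png

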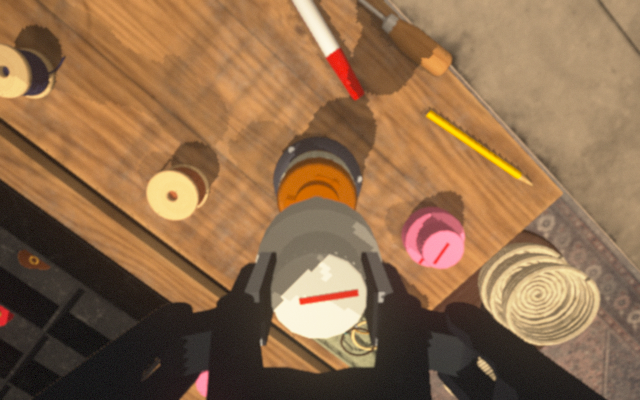

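```bash
python3 -c "
from cell import *
print(sense()['qvel'].round(4)); print(job_done())"
```

```text
[-0.     -0.0007 -0.      0.0008  0.     -0.0013]
the job is handed in; nothing more can be done
None
```

The job is handed in at about 24 s: the ball is in the pot, the bottle is open, and the arm is holding the cap above it.

**Ball:** I lowered it until it touched the pot floor at about 7 N, then let go. On the first try the gripper stopped about 6 mm short, most likely because its linkage met the pot rim, at about 20 N. I set the ball back on the table, gripped it higher and placed it properly.

**Cap:** I gripped the knob, pressed it down about 5.4 mm at roughly 8 N, turned it 60° anticlockwise and lifted it straight up. The red line turned with the gripper, so the cap did not slip.

**Last checks:**
- **Position:** the cap is level and directly above the bottle, at rest, with about 79 mm between it and the mouth. That gap is worked out from how far the arm rose, not measured in a picture.
- **Surroundings:** the ball sits in the upright pot. In the top view the pot and both spools are where they started, to within a pixel.
- **Disagreement:** the cameras differed by up to about 6 mm on where the bottle's axis is. Side forces stayed under 2 N while gripping, pressing and turning, so the grip was well centred.

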